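Open the green touch-latch dye cupboard

TASK

Open the small cupboard with the green door so that the dye bottles in it can be reached: push the door in at its round touch spot until the catch lets go, take the finger away so that the door springs ajar by itself, then push the door wide open from its inner side with a fingertip, about square to the cupboard's front. Leave the cupboard with the white door shut, leave the loose candles standing where they are, and finish clear of everything.

Things in the scene. Friction and masses are not known exactly. Their poses are not given: they have to be found in the camera images.
- green_cupboard: Fixed plywood cupboard with a green door, 160 mm wide (y), 200 mm high; the door covers its whole front. Origin: on the table, under its middle; own x points to its back, y to its left seen from the robot, z up. Door's front face at x = -72 mm when shut, carcass's front edge at x = -53 mm, back at x = +60 mm. Three dropper bottles inside, tops below z = 140 mm.
- green_door (a joint): Hinge of the green door, rad: 0 shut and held by the catch, negative = pushed in (firm stop at -0.045, where the catch has let go), positive = open, swinging out towards the robot, stop at 1.7. Upright axis at its left (+y) edge. Once released, a damped spring pushes the door out in about 1.2 s to about 0.46 rad (free edge 70 mm out). From there it turns easily and stays where it is left.
- green_press_spot (a point): Centre of the round touch spot (grey disc 22 mm across with a steel centre) on the green door's front face, 25 mm from its free (right) edge, 168 mm above the table; moves with the door. Pushed in about 6 mm here, to the firm stop, the catch lets go; this takes about 6 to 8 N, push to 12 to 15 N to be sure. The door springs out when the finger leaves.
- green_door_edge (a point): Point in the middle of the free (right) edge of the green door, in mid-thickness, 168 mm above the table; moves with the door. The door is 12 mm thick, 160 mm wide, from 24 to 198 mm above the table.
- green_hinge (a point): Point on the upright hinge axis of the green door, 168 mm above the table, in mid-thickness of the door: at x = -66 mm, y = +80 mm of the cupboard. The door's free edge is 160 mm from it.
- white_cupboard: A like cupboard with a white door, same sizes, origin, axes and catch; the two may stand in either place. To stay shut.
- white_door (a joint): Hinge of the white door, rad, as the green one; 0 shut.
- tall_candle: Loose bystander: clear tumbler candle with a pale label, 66 mm across, 105 mm high; origin under its centre.
- amber_candle: Loose bystander: amber glass jar candle, 64 mm across, 85 mm high; origin under its centre.
- lidded_jar: Loose bystander: white jar candle with a white lid, 70 mm across, 72 mm high; origin under its centre.

How it is judged (in metres and radians):
On the way, in this order (a step that is already met when the one before it is completed fails the run):
1. the green door has sprung ajar (0.25 to 0.8 rad) with nothing of the robot touching the cupboard (value of joint green_door between 0.25 and 0.8 rad and contact force between each of the arm, the fingers and green_cupboard below 0.1 N), for 0.2 s.
2. the green door is pushed wide open (past 1.2 rad) (value of joint green_door above 1.2 rad), for 0.2 s.
At the end, for the whole second after the job is handed in: The green door stands at rest more than 1.2 rad open, the white door is shut (below 0.05 rad), and the three loose candles stand upright within 30 mm of where they were (value of joint green_door above 1.2 rad and velocity of joint green_door between -0.05 and 0.05 rad/s and value of joint white_door below 0.05 rad and distance of each of tall_candle, amber_candle, lidded_jar from where it was at the start of the episode below 0.03 m and angle between each of tall_candle, amber_candle, lidded_jar's own z axis and vertical below 0.2 rad); the robot touches nothing.
It fails at once if the white cupboard's door came open (value of joint white_door above 0.1 rad).
It fails at once if a bystander candle was lifted (more than 10 mm), shifted more than 30 mm or tipped (distance of any of tall_candle, amber_candle, lidded_jar from where it was at the start of the episode above 0.03 m or angle between any of tall_candle, amber_candle, lidded_jar's own z axis and vertical above 0.5 rad or height (world z) of any of tall_candle, amber_candle, lidded_jar above 0.01 m).
It also fails if it takes over 48 s, if anything falls off the work surface, if the arm or the gripper's body presses on something with over 40 N, if the wrist force passes 120 N, or if a joint passes its speed limit or range.

ROBOT

A 6-joint arm with a two-finger parallel gripper is mounted at the origin on a cart in front of the work surface, level with it; the furniture and walls round the work are solid. World frame = base frame: x ahead of the robot, y to its left, z up, the work surface at z = 0. Lengths are in m, angles in degrees, forces in N, time in s.
With the tool pointing down it reaches from about 0.4 to 0.825 m from the base axis. Payload 7 kg.
Tool frame: the origin (TCP) lies at the very end of the fingers, on their centre line; the grasp point (between the pads) lies 19 mm behind it (ctrl.hold_point_z is the distance from the TCP to the grasp point, in m); z points along the fingers, y is the line along which they close (so a half turn about z gives the same grasp; the last joint's range is limited). The gripper opens to 88 mm and grips with 3 to 60 N. Pads are 19 mm wide; open, the fingers measure 130 mm over their backs; the gripper's body (78 mm by 193 mm) begins 47 mm behind the grasp point.
Start: joints at [88.871, 20.546, 0.682, 0, -70.136, -16.507], TCP at [0.205, 0.643, 0.227] pointing down, gripper open.
Joint ranges: [-176.03, 176.03], [-82.01, 121.73], [-58.28, 71.71], [-173.87, 95.51], [-174.79, -0.11], [-173.66, 173.66]. Speed limits (degrees/s): [136.94, 136.94, 172.46, 180, 180, 180].

INTERFACE

Orientations are given as [roll, pitch, yaw] about the fixed x, y, z axes, in that order (R = Rz(yaw) Ry(pitch) Rx(roll)).
In Python, from plant import sensors, viewer, workorder, ctrl gives the robot as it stands.
- The arm moves only by the shell command python3 -m pendant 'ROWS'. ROWS is JSON, a list of rows, each a list of 3 entries, a list of its own where there are three numbers: the opening, from -1 (shut) to 1 (fully open), so that 0 is half open, then the shift along the tool's x, y, z in m, then the turn, a rotation vector about the tool's x, y, z in degrees. A call has 1 to 10 rows; each row is the pose to reach, as a shift and turn from the pose commanded when the call began, along the tool's axes at that moment; what a row does not reach only later rows make up. A row lasts 1/12 s, in which the tool goes at most 41.7 mm and 7.16 degrees, less where a joint would pass 70% of its speed; a pose out of reach is approached as far as the arm can. A call with a gripper value outside its range is refused whole. The fingers move at their own pace and stop on an object; the grip force is fixed at half the most. Time passes only in rows, so rows that repeat a pose let the fingers close. It gives the time, the measured TCP pose, the force, the opening and the grip force at its end, in the units of the state.
- sensors.get_obs(): the state, without advancing time (a new reading comes with each control period).
- viewer.snapshot(name): name is "scene" or "side" or "wrist"; returns the picture (480x640x3 uint8, red, green, blue); there is no depth.
- viewer.camera_params(name): a dict with "fx", "fy", "cx", "cy" (pixels), "extrinsics" (4x4, takes a point from world to camera coordinates). Camera axes: x right, y up, looking along -z (the intrinsics and any distortion apply to the point x, -y, -z); pixel columns grow to the right and rows downward; lengths in m; the calibration is good to about 2 mm. A picture is of the moment at which its call begins: read the wrist's pose just before it. camera_params takes no time and is no camera call; for the wrist camera it gives the pose at the moment of the call.
- workorder.close_job(): hands the job in; it is judged then, once.
The state is a dict: "clock": time; "joint_pos": joint angles; "qvel": joint speeds; "tau": joint torques, N m; "tool_pos": TCP position; "orientation": TCP orientation; "force": force on the tool from outside, world axes, zero at the start; "moment": the same for the moment, N m; "opening": finger opening in m; "gripper_force": force on a finger pad.
Only numpy, scipy, OpenCV 4.12 (cv2) and the standard library are available. Lean on these libraries where they do the work, as an engineer would, in place of code of your own. Each camera call takes 0.05 s, during which the arm holds its last target. There are 200 camera calls.

## Working session

There is one attempt and no reset: what is moved stays moved. The work goes in short steps, Python scripts to look and compute and a shell command to move; the robot and the scene stay as the last step left them, time stands still between calls to the robot, and variables do not carry over. Pictures are saved under pics/ and viewed, at most 10 in all, crops included, and the job is handed in when it is done.

```bash
mkdir -p pics; python3 - <<'E'
from plant import sensors, viewer
import cv2,numpy as np
o=sensors.get_obs(); print({k:np.round(v,3).tolist() for k,v in o.items()})
for n in("scene","side"):
    im=viewer.snapshot(n); cv2.imwrite(f"pics/{n}0.png",im[:,:,::-1])
    p=viewer.camera_params(n); print(n,{k:np.round(v,3).tolist() if not isinstance(v,str) else v for k,v in p.items()})
E
```

```text
{'clock': 0.0, 'joint_pos': [88.872, 20.591, 0.635, -0.021, -70.135, -16.507], 'qvel': [0.08, -0.055, -0.027, -0.142, -0.03, -0.044], 'tau': [-0.001, -58.272, 29.305, 6.997, 0.007, -0.0], 'tool_pos': [0.204, 0.643, 0.226], 'orientation': [179.907, -0.007, -17.641], 'force': [0.412, 0.131, 0.384], 'moment': [0.031, -0.015, 0.036], 'gripper_force': 0.0, 'opening': 0.088}
scene {'fx': 613.309, 'fy': 613.309, 'cx': 305.962, 'cy': 240.005, 'extrinsics': [[-0.719, -0.695, 0.012, 0.467], [0.527, -0.534, 0.662, -0.378], [-0.453, 0.482, 0.75, -1.805], [0.0, 0.0, 0.0, 1.0]]}
side {'fx': 467.867, 'fy': 467.867, 'cx': 319.92, 'cy': 245.702, 'extrinsics': [[0.599, -0.801, -0.012, -0.346], [0.476, 0.343, 0.81, -0.391], [-0.644, -0.491, 0.586, -0.86], [0.0, 0.0, 0.0, 1.0]]}
```

View pics/scene0.png

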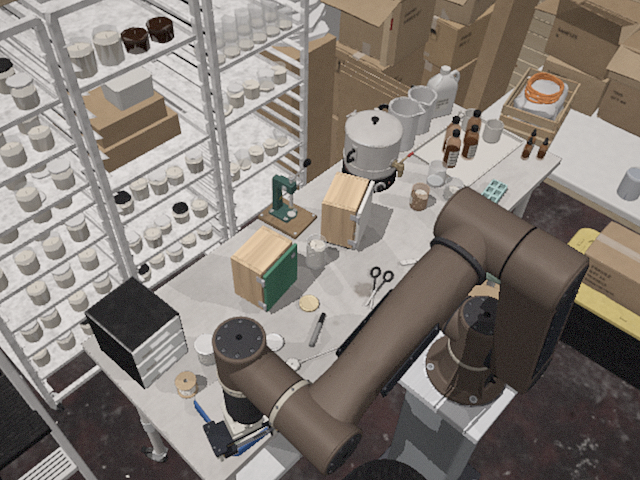

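View pics/side0.png

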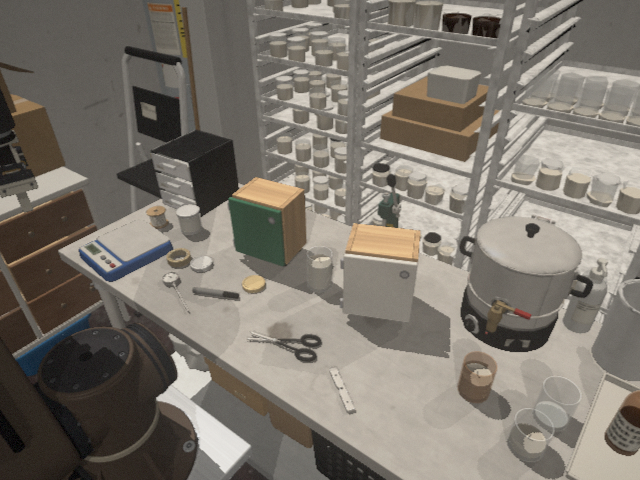

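The scene picture shows the green cupboard at about (265,268), with its door on the side facing the robot. The white cupboard is at about (347,210) with the tall candle between them at (317,253). In the side view the green door spans x 231–283 and y 192–262, the white door x 345–415, and the candle is at (319,268). I'll enlarge the green door to get its corners.

```bash
python3 - <<'E'
import cv2,numpy as np
a=cv2.imread("pics/side0.png")[170:330,215:345]; b=cv2.imread("pics/scene0.png")[215:325,215:345]
f=lambda i,s:cv2.resize(i,None,fx=s,fy=s,interpolation=cv2.INTER_CUBIC)
A=f(a,3.5);B=f(b,2.6)
c=np.zeros((max(A.shape[0],B.shape[0]),A.shape[1]+B.shape[1],3),np.uint8);c[:A.shape[0],:A.shape[1]]=A;c[:B.shape[0],A.shape[1]:]=B
cv2.imwrite("pics/crop.png",c);print(c.shape)
for n in("side","scene"):
    im=cv2.imread(f"pics/{n}0.png");h=cv2.cvtColor(im,cv2.COLOR_BGR2HSV)
    m=cv2.inRange(h,(65,90,20),(95,255,200));k,l,s,_=cv2.connectedComponentsWithStats(m)
    for i in np.argsort(-s[1:,4])[:2]+1:
        q=cv2.findContours((l==i).astype(np.uint8),0,1)[0][0]
        print(n,s[i],cv2.approxPolyDP(cv2.convexHull(q),3,True)[:,0].tolist())
E
```

```text
(560, 793, 3)
side [241 201   2   1   2] [[242, 201]]
side [234 199   1   1   1] [[234, 199]]
scene [264 244  33  67 702] [[295, 244], [295, 279], [267, 310], [264, 275]]
scene [273 186   2  20  21] [[273, 186], [273, 205]]
```

View pics/crop.png

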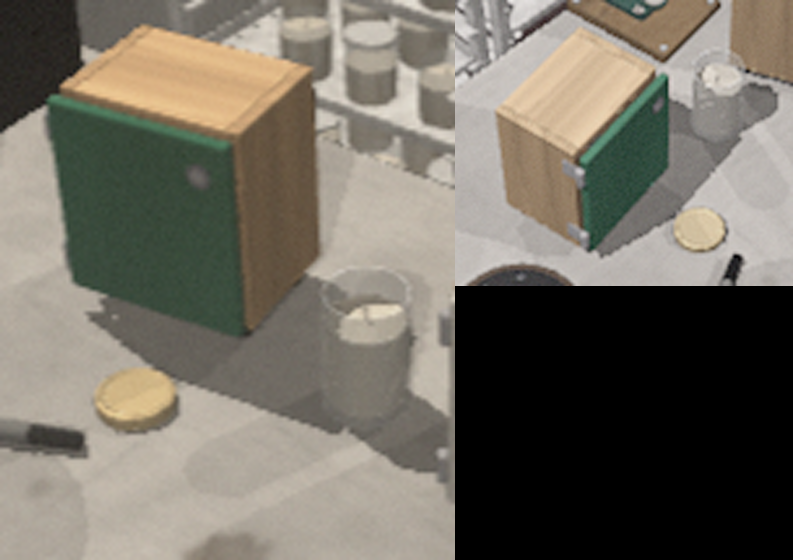

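The crop shows the touch spot in the side view at about (271.6,220.3) and in the scene view at about (292.7,254.2). The door's front corners in the side view are (229,198), (281,213), (285,265) and (236,251). The tall candle's rim centre is at about (320,251).

```bash
cat > h.py <<'E'
import numpy as np
from plant import viewer
def ray(n,u,v,p=None):
    p=p or viewer.camera_params(n);E=np.array(p["extrinsics"]);R=E[:3,:3];c=-R.T@E[:3,3]
    d=R.T@np.array([(u-p["cx"])/p["fx"],-(v-p["cy"])/p["fy"],-1]);return c,d/np.linalg.norm(d)
def onz(n,u,v,z,p=None):
    c,d=ray(n,u,v,p);return c+d*(z-c[2])/d[2]
def tri(rs):
    A=sum(np.eye(3)-np.outer(d,d) for c,d in rs);b=sum((np.eye(3)-np.outer(d,d))@c for c,d in rs);return np.linalg.solve(A,b)
def proj(n,P):
    p=viewer.camera_params(n);q=np.array(p["extrinsics"])@np.r_[P,1];return p["cx"]-p["fx"]*q[0]/q[2],p["cy"]+p["fy"]*q[1]/q[2]
E
python3 - <<'E'
from h import *
np.set_printoptions(precision=4,suppress=True)
print({k:v for k,v in viewer.camera_params("side").items() if k!="extrinsics"})
print("spot",onz("side",271.6,220.3,.168),onz("scene",292.7,254.2,.168),tri([ray("side",271.6,220.3),ray("scene",292.7,254.2)]))
for u,v,z in[(229.3,198,.198),(280.7,212.9,.198),(285,265.1,.024),(236.4,251.4,.024)]:print("corner",onz("side",u,v,z))
for u,v in[(295.5,244.5),(264,275.5)]:print("scene top",onz("scene",u,v,.198))
print("tall",onz("side",319.9,250.9,.105), onz("scene",317,241,.105))
print("white corners",onz("side",345,252,.198),onz("side",415,262,.198),"amber",onz("side",478,361,.085),"jar",onz("side",189,211,.072))
E
```

```text
{'fx': 467.86700815308853, 'fy': 467.86700815308853, 'cx': 319.91956390050626, 'cy': 245.70170427860398}
spot [0.5679 0.1449 0.168 ] [0.5696 0.1434 0.168 ] [0.5682 0.1443 0.1688]
corner [0.5505 0.2751 0.198 ]
corner [0.5732 0.1163 0.198 ]
corner [0.5814 0.1219 0.024 ]
corner [0.5482 0.2752 0.024 ]
scene top [0.5727 0.1281 0.198 ]
scene top [0.554  0.2766 0.198 ]
tall [0.6026 0.0173 0.105 ] [0.5906 0.011  0.105 ]
white corners [ 0.532  -0.1062  0.198 ] [ 0.59   -0.2479  0.198 ] amber [ 0.5141 -0.4391  0.085 ] jar [0.5681 0.4894 0.072 ]
```

```bash
python3 -m pendant '[[-1,[0.04,0.04,0],[0,0,-3]],[-1,[0.08,0.08,0],[0,0,-6]],[-1,[0.11,0.11,0],[0,0,-9]],[-1,[0.14,0.14,0],[0,0,-12]],[-1,[0.17,0.17,0],[0,0,-15]],[-1,[0.2,0.2,0],[0,0,-18]],[-1,[0.23,0.23,0],[0,0,-21]],[-1,[0.26,0.255,0],[0,0,-24]],[-1,[0.29,0.28,0],[0,0,-26.6]],[-1,[0.32,0.31,0],[0,0,-26.6]]]'; python3 -c "
from plant import sensors;o=sensors.get_obs();print(o['tool_pos'],o['orientation'],o['opening'])"
```

```text
clock: 0.93
tool_pos: [0.4019, 0.2743, 0.2266]
orientation: [-180.0, -0.0, 9.2]
force: [0.6, -0.2, -0.3]
opening: 0.0264
gripper_force: 0.0
[0.40191837 0.27433028 0.2265996 ] [-1.79987603e+02 -6.32484794e-03  9.15974286e+00] 0.026402201367334878
```

```bash
python3 -m pendant '[[-1,[0.01,0.03,0],[0,0,0]],[-1,[0.02,0.06,0],[0,0,0]],[-1,[0.03,0.09,0],[0,0,0]],[-1,[0.04,0.12,0],[0,0,0]],[-1,[0.05,0.154,0],[0,0,0]],[-1,[0.05,0.154,0],[0,0,0]],[-1,[0.05,0.154,0],[0,0,0]],[-1,[0.05,0.154,0],[0,0,0]]]'; python3 - <<'E'
from plant import viewer
import cv2,numpy as np
cv2.imwrite("pics/m.png",np.hstack([cv2.resize(viewer.snapshot(n)[:,:,::-1],(400,300)) if n!="side" else cv2.resize(viewer.snapshot(n)[90:390,200:500,::-1],(400,400))[:300] for n in("wrist","side")]))
E
```

```text
clock: 1.6
tool_pos: [0.4747, 0.1317, 0.2263]
orientation: [180.0, 0.0, 8.9]
force: [-0.0, -0.2, 0.1]
opening: 0.0003
gripper_force: 0.0
```

View pics/m.png

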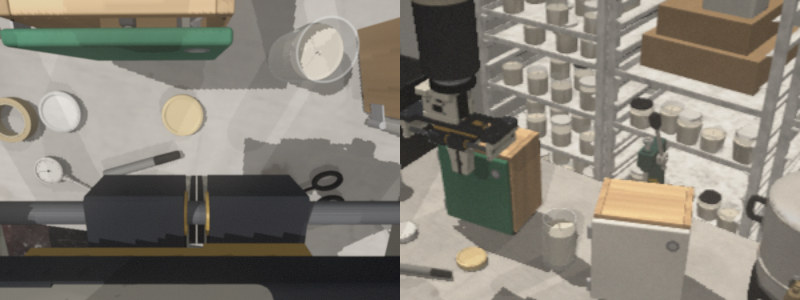

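The wrist view shows the door edge-on and parallel to the closed fingers, so the yaw matches. The spot is at about (197,49) in the half-scale picture, in line with the fingertips at (197,215). The door top's front edge runs from (8,46) to (215,58).

```bash
python3 - <<'E'
from h import *
import cv2
k=1.6
print("spot",onz("wrist",197*k,49*k,.168))
for u,v in[(6,28),(233,29)]:print("back-top",onz("wrist",u*k,v*k,.198))
for u,v in[(5,44),(231,44)]:print("front-top",onz("wrist",u*k,v*k,.198))
print("tall rim",onz("wrist",313*k,52*k,.105))
E
```

```text
spot [0.56835384 0.1470252  0.168     ]
back-top [0.55838324 0.27622922 0.198     ]
back-top [0.58185447 0.12460115 0.198     ]
front-top [0.5480061  0.27736868 0.198     ]
front-top [0.5723621  0.12410537 0.198     ]
tall rim [0.59030925 0.0284743  0.105     ]
```

```bash
python3 -m pendant '[[-1,[0,0.001,0.035],[0,0,0]],[-1,[0.02,0.001,0.066],[0,0,0]],[-1,[0.045,0.001,0.066],[0,0,0]],[-1,[0.065,0.001,0.066],[0,0,0]],[-1,[0.075,0.001,0.066],[0,0,0]],[-1,[0.075,0.001,0.066],[0,0,0]]]'; python3 -m pendant '[[-1,[0.004,0,0],[0,0,0]],[-1,[0.007,0,0],[0,0,0]],[-1,[0.010,0,0],[0,0,0]],[-1,[0.010,0,0],[0,0,0]],[-1,[0.010,0,0],[0,0,0]]]'
```

```text
clock: 2.2
tool_pos: [0.5504, 0.144, 0.1599]
orientation: [180.0, 0.0, 9.0]
force: [0.5, 0.5, -0.5]
opening: 0.0004
gripper_force: 0.0
clock: 2.62
tool_pos: [0.5578, 0.1443, 0.1608]
orientation: [-180.0, 0.1, 9.0]
force: [-5.3, 2.1, 1.7]
opening: 0.0007
gripper_force: 2.2
```

Contact is at about 5 N. I'll press on in small steps.

```bash
python3 -m pendant '[[-1,[0.002,0,0],[0,0,0]],[-1,[0.004,0,0],[0,0,0]],[-1,[0.004,0,0],[0,0,0]],[-1,[0.004,0,0],[0,0,0]]]';python3 -m pendant '[[-1,[0.002,0,0],[0,0,0]],[-1,[0.003,0,0],[0,0,0]],[-1,[0.003,0,0],[0,0,0]]]'
```

```text
clock: 2.95
tool_pos: [0.5613, 0.1448, 0.1608]
orientation: [-180.0, 0.1, 9.0]
force: [-7.1, 1.7, 4.5]
opening: 0.0008
gripper_force: 3.6
clock: 3.2
tool_pos: [0.5621, 0.1448, 0.1607]
orientation: [-180.0, 0.3, 9.0]
force: [-16.2, 2.6, 10.6]
opening: 0.0002
gripper_force: 8.2
```

```bash
python3 -m pendant '[[-1,[-0.03,0,0],[0,0,0]],[-1,[-0.06,0,-0.01],[0,0,0]],[-1,[-0.09,0,-0.03],[0,0,0]],[-1,[-0.11,0,-0.06],[0,0,0]],[-1,[-0.11,0,-0.085],[0,0,0]],[-1,[-0.11,0,-0.085],[0,0,0]],[-1,[-0.11,0,-0.085],[0,0,0]],[-1,[-0.11,0,-0.085],[0,0,0]],[-1,[-0.11,0,-0.085],[0,0,0]],[-1,[-0.11,0,-0.085],[0,0,0]]]';python3 -m pendant '[[-1,[0,0,0],[0,0,0]],[-1,[0,0,0],[0,0,0]],[-1,[0,0,0],[0,0,0]],[-1,[0,0,0],[0,0,0]],[-1,[0,0,0],[0,0,0]],[-1,[0,0,0],[0,0,0]],[-1,[0,0,0],[0,0,0]],[-1,[0,0,0],[0,0,0]],[-1,[0,0,0],[0,0,0]],[-1,[0,0,0],[0,0,0]]]'; python3 - <<'E'
from plant import viewer
import cv2,numpy as np
cv2.imwrite("pics/n.png",np.hstack([cv2.resize(viewer.snapshot(n)[:,:,::-1],(400,300)) if n!="side" else cv2.resize(viewer.snapshot(n)[90:390,200:500,::-1],(400,400))[:300] for n in("wrist","side")]))
E
```

```text
clock: 4.03
tool_pos: [0.457, 0.1278, 0.2444]
orientation: [179.9, 0.1, 8.9]
force: [1.2, 0.5, -0.5]
opening: 0.0008
gripper_force: 0.0
clock: 4.87
tool_pos: [0.4573, 0.1281, 0.2456]
orientation: [-180.0, -0.0, 9.0]
force: [0.0, 0.2, -1.4]
opening: 0.0009
gripper_force: 0.0
```

View pics/n.png

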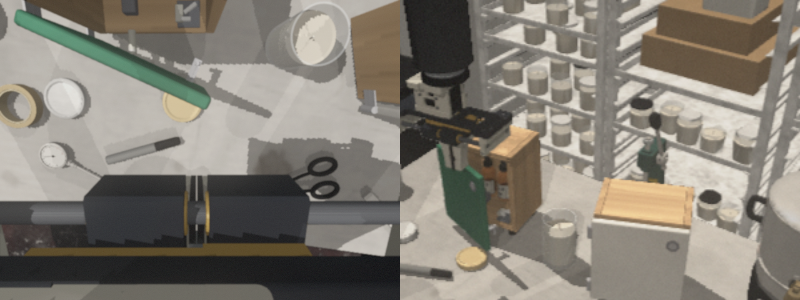

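The door is ajar: its top runs from (20,15) to (207,103) in the wrist view, about 25°, or 0.44 rad. Next I'll go over it and lower the fingertip into the gap.

```bash
python3 -m pendant '[[-1,[0.03,0,0],[0,0,0]],[-1,[0.06,0,0],[0,0,0]],[-1,[0.085,0,0],[0,0,0]],[-1,[0.098,0,0],[0,0,0]],[-1,[0.098,0,0],[0,0,0]],[-1,[0.098,0,0.03],[0,0,0]],[-1,[0.098,0,0.06],[0,0,0]],[-1,[0.098,0,0.08],[0,0,0]],[-1,[0.098,0,0.08],[0,0,0]]]'; python3 - <<'E'
from plant import viewer
import cv2,numpy as np
cv2.imwrite("pics/p.png",np.hstack([cv2.resize(viewer.snapshot(n)[:,:,::-1],(400,300)) if n!="side" else cv2.resize(viewer.snapshot(n)[90:390,200:500,::-1],(400,400))[:300] for n in("wrist","side")]))
E
```

```text
clock: 5.72
tool_pos: [0.551, 0.1421, 0.1612]
orientation: [179.9, 0.4, 8.9]
force: [-1.0, 0.3, -0.0]
opening: 0.0004
gripper_force: 0.0
```

View pics/p.png

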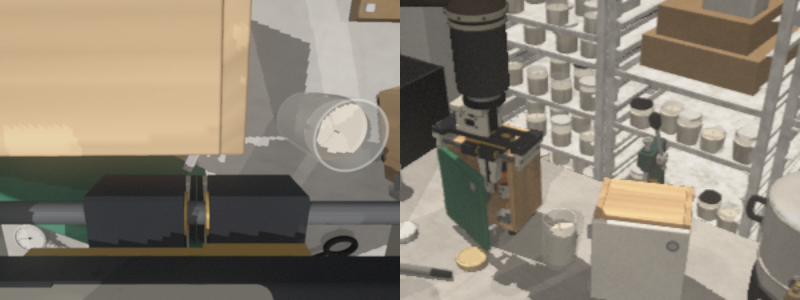

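The side view at (490,180) shows the fingertips behind the door and in front of the carcass, touching neither. Now I'll sweep the door open along the arc.

```bash
python3 -m pendant '[[-1,[-0.01,-0.003,0],[0,0,0]],[-1,[-0.02,-0.009,0],[0,0,0]],[-1,[-0.032,-0.016,0],[0,0,0]],[-1,[-0.045,-0.025,0],[0,0,0]],[-1,[-0.057,-0.036,0],[0,0,0]],[-1,[-0.065,-0.046,0],[0,0,0]],[-1,[-0.071,-0.056,0],[0,0,0]],[-1,[-0.076,-0.066,0],[0,0,0]],[-1,[-0.080,-0.076,0],[0,0,0]],[-1,[-0.083,-0.086,0],[0,0,0]]]'; python3 -m pendant '[[-1,[-0.002,-0.008,0],[0,0,0]],[-1,[-0.003,-0.014,0],[0,0,0]],[-1,[-0.003,-0.018,0],[0,0,0]],[-1,[-0.003,-0.018,0],[0,0,0]],[-1,[-0.003,-0.018,0],[0,0,0]],[-1,[-0.003,-0.018,0],[0,0,0]]]'; python3 - <<'E'
from plant import viewer
import cv2,numpy as np
cv2.imwrite("pics/q.png",np.hstack([cv2.resize(viewer.snapshot(n)[:,:,::-1],(400,300)) if n!="side" else cv2.resize(viewer.snapshot(n)[90:390,200:500,::-1],(400,400))[:300] for n in("wrist","side")]))
E
```

```text
clock: 6.65
tool_pos: [0.458, 0.2164, 0.166]
orientation: [-180.0, -0.0, 9.0]
force: [1.6, -1.2, 0.1]
opening: 0.0002
gripper_force: 0.3
clock: 7.15
tool_pos: [0.453, 0.2325, 0.1654]
orientation: [180.0, 0.0, 8.9]
force: [0.4, 0.0, -0.0]
opening: 0.0007
gripper_force: 0.0
```

View pics/q.png

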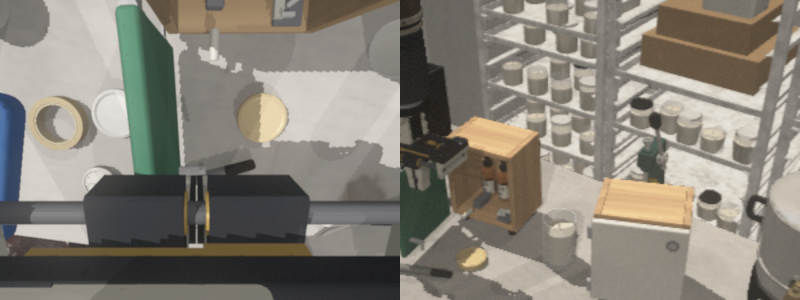

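The door stands about square to the front, with its top running from (130,10) to (155,170) in the wrist view, and the bottles are exposed. I'll move right, away from the door, and then up.

```bash
python3 -m pendant '[[-1,[0,0.015,0],[0,0,0]],[-1,[0,0.035,0],[0,0,0]],[-1,[0,0.05,-0.03],[0,0,0]],[-1,[0,0.05,-0.06],[0,0,0]],[-1,[0,0.05,-0.09],[0,0,0]],[-1,[0,0.05,-0.12],[0,0,0]],[-1,[0,0.05,-0.12],[0,0,0]],[-1,[0,0.05,-0.12],[0,0,0]],[-1,[0,0.05,-0.12],[0,0,0]]]'; python3 - <<'E'
from plant import viewer
import cv2,numpy as np
cv2.imwrite("pics/r.png",np.hstack([cv2.resize(viewer.snapshot(n)[:,:,::-1],(400,300)) for n in("wrist","scene")]))
E
```

```text
clock: 8.0
tool_pos: [0.4604, 0.1826, 0.2851]
orientation: [-180.0, 0.0, 8.9]
force: [-0.8, -0.3, -0.9]
opening: 0.0003
gripper_force: 0.0
```

View pics/r.png

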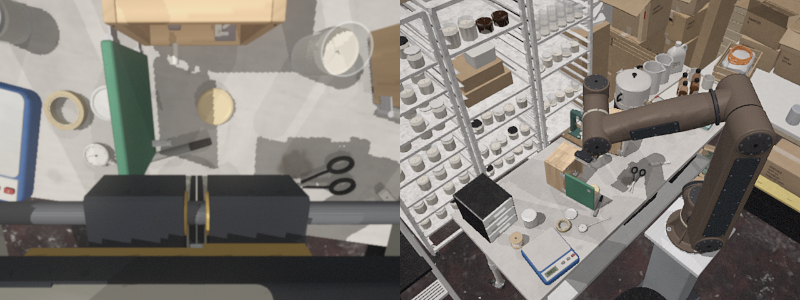

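The door stays wide open, the candle at (338,48) in the wrist view is still standing, and the tool is clear of everything, so I'll hand the job in.

```bash
python3 -c "
from plant import workorder;print(workorder.close_job())"
```

```text
the job is handed in; nothing more can be done
None
```

The green door was released at its touch spot, sprang ajar by itself and was pushed open to about square (roughly 1.5 rad by eye); the white door and candles were not touched, the arm finished clear, and the job is handed in at about 8 s with no verdict returned.

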